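Load the glued wooden block and hold the press shut with its joystick

ROBOT

A 7-joint arm with a two-finger parallel gripper is mounted at the origin on the work surface. World frame = base frame: x ahead of the robot, y to its left, z up, the work surface at z = 0. Lengths are in m, angles in rad, forces in N, time in s.
With the tool pointing down it reaches from about 0.425 to 0.875 m from the base axis. Payload 4.7 kg.
Tool frame: the origin (TCP) lies on the centre line of the jaws, within the pads' length; the fingertips stand ctrl.tcp_to_tips ahead of it and the grasp point (between the pads) lies 2 mm behind it (ctrl.tcp_to_tips is the distance from the TCP to the fingertips, in m); z points along the fingers, y is the line along which they close (so a half turn about z gives the same grasp; the last joint's range is limited). The gripper opens to 87 mm and grips with 3 to 60 N. Pads are 19 mm wide; open, the fingers measure 117 mm over their backs; the gripper's body (75 mm by 190 mm) begins 51 mm behind the grasp point.
Start: joints at [0.014, 0.321, -0.07, 1.45, 0.023, 1.371, -0.057], TCP at [0.65, -0, 0.24] pointing down, gripper open.
Joint ranges: [-2.86, 2.86], [-0.3, 2.09], [-1.38, 1.24], [0.06, 2.45], [-1.56, 4.7], [0.09, 2.05], [-2.69, 2.69]. Speed limits (rad/s): [2.57, 2.57, 3.14, 3.14, 3.14, 3.14, 3.14].

INTERFACE

Orientations are given as a rotation vector (axis times angle).
In Python, from bench import ctrl, optics, close_job gives the robot as it stands.
- The arm moves only by the shell command python3 -m inch 'ROWS' [OPENING] [FORCE]. ROWS is JSON, a list of rows, each a list of 2 entries, a list of its own where there are three numbers: the shift along the tool's x, y, z in mm, then the turn, a rotation vector about the tool's x, y, z in degrees. In form: [[[x, y, z], [ax, ay, az]], ...]. A call has exactly 10 rows; each row shifts and turns the commanded pose from where the row before left it, along the tool's axes as they then stand; what a row does not reach is not made up. A row lasts 1/10 s, in which the tool goes at most 50 mm and 8.59 degrees, less where a joint would pass 70% of its speed; a pose out of reach is approached as far as the arm can. A call is refused whole if a number of a shift passes 50 or a number of a turn 8.59, either way. A call with a gripper value outside its range is refused whole. OPENING is the closure, from 0 (fully open) to 1 (shut), set as the call begins (- or left out, the last holds). The fingers move at their own pace and stop on an object; FORCE is the grip in N (left out, the last holds). Time passes only in rows, so rows that do not move let the fingers close, or fill a call up. It gives the time, the measured TCP pose, the force and the opening at its end, in the units of the state.
- ctrl.get_state(): the state, without advancing time (a new reading comes with each control period).
- optics.get_image(name): name is "scene" or "side" or "wrist"; returns a dict with "image" (400x640x3 uint8, red, green, blue), "fx", "fy", "cx", "cy" (pixels), "R" (3x3) and "t" (3): a world point X has camera coordinates R X + t; the wrist camera has in their place "hand_eye" (4x4, takes a point from camera to tool coordinates, whose origin is the TCP and whose axes are the flange's). Camera axes: x right, y down, z forward; pixel columns grow to the right and rows downward; lengths in m; the calibration is good to about 2 mm. The wrist camera is an equidistant fisheye: a pixel r from the principal point sees the ray r / f radians off the axis. A picture is of the moment at which its call begins: read the wrist's pose just before it. There is no depth.
- close_job(): hands the job in, once; it reports no verdict.
The state is a dict: "time": time; "joint_positions": joint angles; "qd": joint speeds; "joint_torque": joint torques, N m; "position": TCP position; "tool_rot": TCP orientation; "ft_force": force on the tool from outside, world axes, zero at the start; "torque": the same for the moment, N m; "grip_width": opening from 0.0 (shut) to 1.0 (fully open).
Only numpy, scipy, OpenCV 4.12 (cv2) and the standard library are available. Lean on these libraries where they do the work, as an engineer would, in place of code of your own. Each camera call takes 0.05 s, during which the arm holds its last target. There are 200 camera calls.

TASK

Lay the freshly glued wooden block flat in the middle of the open press's lower plate and let go of it. Then press the glue joint: tilt the console's joystick sideways, fully over towards the raised arrow, so that the top plate comes down on the block, hold it there for at least two seconds, and let the stick spring back so that the press opens again. Move the top plate only with the joystick, not by hand, and leave the cup, the canister and the loose spoon where they are.

Things in the scene. Friction and masses are not known exactly. Their poses are not given: they have to be found in the camera images.
- block_mid (a point): Centre (half-way up) of the loose glued block: two layers of wood with a pale glue line, 110 mm long (its x) x 50 mm wide (its y) x 36 mm tall (its z, up), about 0.13 kg. It starts lying flat on a fixed square white tile (120 x 120 x 10 mm) on the table.
- press: The fixed powered press of cast aluminium. Round lower plate 200 mm in diameter, top face 35 mm above the table. Origin on the table under its centre; z up. Its +x points to the hinge (axis along the press's y, 113 mm along +x, 100 mm up) and the motor housing behind it (80 x 130 mm, 90 mm tall, centred 165 mm along +x).
- plate_mid (a point): Centre of the top face of the press's lower plate, where the block goes; any heading of the block is right.
- lid_mid (a point): Centre of the press's top plate (disc 190 mm in diameter, 16 mm thick), 113 mm from the hinge; moves with it. A round rubber pad (120 mm in diameter, 12 mm thick, on a spring of 10 mm travel) sits on its underside, its face 30 mm from this point. With the press open, the top plate stands upright behind the lower plate, pad towards it, 38 mm nearer than the hinge, top at 310 mm.
- lid (a joint): Angle of the top plate, rad: 0 as it stands open, 1.7 level (closed on the block). The motor makes it follow the joystick at once: its angle is 3.4 times the stick's sideways tilt. Closed, the sprung pad presses the block with about 2 to 3 N, from a stick tilt of about 0.48 on. It opens again when the stick is let go.
- console: Fixed joystick console: plastic face 175 x 170 mm sloping 27 degrees, facing its own -x (roughly to the robot's left), rising towards its +x; z up. Origin on the table under the stick's pivot. A raised white arrow (40 mm) on the face beside the stick points to the console's +y (roughly away from the robot). Come to the knob along the stick's own line: a guard hoop blocks the way straight down.
- hoop_mid (a point): Middle of the crossbar of the console's steel guard hoop (10 mm rod): 156 mm long, along the console's y, 296 mm above the table, 66 mm from the line of the resting stick. Its two posts run from the bar's ends down to the face's rear edge, 113 mm farther along the console's +x and 195 mm lower.
- stick_pivot (a point): Pivot of the joystick, at the middle of the sloping face, 70 mm above the table.
- stick_ball (a point): Centre of the ball knob (40 mm in diameter, plastic) at the end of the joystick, 120 mm from the pivot, on a steel shaft 14 mm in diameter; moves with the stick. At rest the stick stands square to the sloping face: from the pivot it leans 27 degrees from vertical towards the console's -x.
- stick (a joint): Sideways tilt of the joystick, rad: 0 centred, positive towards the arrow (console's +y), stops at -0.12 and 0.505 (fully over). A spring of 1.2 N m per rad centres it: 5 N at the ball at full tilt, and about 9 N more when the press bears on the block. It also tilts fore and aft to 0.3 on a like spring, which does nothing.
- cup_mid (a point): Centre (half-way up) of the loose red ceramic cup, 62 mm in diameter, 90 mm tall; a bystander.
- canister_mid (a point): Centre (half-way up) of the loose glass canister with screw lid, 100 mm in diameter, 160 mm tall, 0.8 kg; a bystander.
- spoon: A loose wooden spoon, 200 mm long, lying on the table; a bystander.
Mind the look-alikes: they are no part of the job. What is shaped like the part that bears block_mid but purple or red is not meant.

How it is judged:
On the way, in this order (a step that is already met when the one before it is completed fails the run):
1. the block lies flat in the middle of the lower plate of the open press, let go (horizontal distance between block_mid and plate_mid below 0.03 m and z of block_mid in the frame of plate_mid below 0.022 m and angle between block_mid's own z axis and vertical below 0.1 rad and contact force between the fingers and block below 0.2 N and value of joint lid below 0.3 rad), for 0.3 s.
2. the press is held shut on the block with the joystick for 1.8 s (value of joint stick above 0.42 rad and contact force between pad and block above 0.8 N), for 1.8 s.
At the end, for the whole second after the job is handed in: The press is open again (top plate within 0.3 rad of where it started), the joystick is within 0.09 rad of its centre, and the block lies still and flat (within 0.1 rad) on the lower plate, its centre within 30 mm of the plate's centre (horizontal distance between block_mid and plate_mid below 0.03 m and z of block_mid in the frame of plate_mid below 0.022 m and angle between block_mid's own z axis and vertical below 0.1 rad and value of joint lid below 0.3 rad and value of joint stick between -0.09 and 0.09 rad and linear speed of block below 0.02 m/s); the robot touches nothing.
It fails at once if the robot pushes the top plate or its pad directly with more than 3 N (contact force between any of the fingers, the arm and lid above 3 N or contact force between any of the fingers, the arm and pad above 3 N).
It fails at once if the cup is moved by more than 30 mm (distance of cup_mid from where it was at the start of the episode above 0.03 m).
It fails at once if the canister is moved by more than 30 mm (distance of canister_mid from where it was at the start of the episode above 0.03 m).
It fails at once if the loose spoon is moved by more than 30 mm (distance of spoon from where it was at the start of the episode above 0.03 m).
It also fails if it takes over 64 s, if anything falls off the work surface, if the arm or the gripper's body presses on something with over 40 N, if the wrist force passes 120 N, or if a joint passes its speed limit or range.

## Working session

There is one attempt and no reset: what is moved stays moved. The work goes in short steps, Python scripts to look and compute and a shell command to move; the robot and the scene stay as the last step left them, time stands still between calls to the robot, and variables do not carry over. Pictures are saved under pics/ and viewed, on a budget of 10 in all, crops included, one or two more only if the job needs it, and the job is handed in when it is done.

```bash
mkdir -p pics; ls; python3 - <<'E'
from bench import ctrl, optics
import cv2,pickle
print(ctrl.get_state(), ctrl.tcp_to_tips)
d={}
for n in ("scene","side","wrist"):
    im=optics.get_image(n); d[n]=im
    cv2.imwrite(f"pics/{n}0.png",im["image"][:,:,::-1])
    print(n,{k:v for k,v in im.items() if k!="image"})
pickle.dump(d,open("d0.pkl","wb"))
E
```

```text
pics
{'time': 0.0, 'joint_positions': array([ 0.01409735,  0.32182395, -0.07008072,  1.45167483,  0.0226295 ,
        1.37077525, -0.05689462]), 'qd': array([-0.00015729,  0.00034869,  0.00093926,  0.00012105,  0.00060198,
       -0.00126655,  0.00043061]), 'joint_torque': array([-2.58547143e-04, -4.91284704e+01, -4.03903294e-01, -3.12526345e+01,
       -6.40594075e-02,  4.37659642e-02,  1.61017233e-04]), 'position': array([ 6.49485999e-01, -5.89470140e-05,  2.38460920e-01]), 'tool_rot': array([-2.2205143 , -2.22060466,  0.00224015]), 'ft_force': array([0.01092858, 0.30161493, 0.1683604 ]), 'torque': array([-0.00602081,  0.00270452,  0.01877499]), 'grip_width': 1.00042471994763} 0.017
scene {'fx': 451.70515070626124, 'fy': 451.70515070626124, 'cx': 314.87562151455853, 'cy': 202.8630222903735, 'R': array([[ 0.04108247,  0.99914534,  0.00456225],
       [ 0.84734167, -0.03242034, -0.53005756],
       [-0.52945664,  0.02564186, -0.84794939]]), 't': array([-0.11325042, -0.32859419,  1.58549818])}
side {'fx': 423.92004149005544, 'fy': 423.92004149005544, 'cx': 314.173125530846, 'cy': 191.49837252706766, 'R': array([[ 0.97875186, -0.20503478, -0.00235232],
       [-0.15355058, -0.72528801, -0.67110322],
       [ 0.13589339,  0.65720472, -0.7413602 ]]), 't': array([-0.47890572,  0.27490339,  1.17524009])}
wrist {'fx': 309.70691628693146, 'fy': 309.70691628693146, 'cx': 322.9096373635552, 'cy': 207.29774668147303, 'hand_eye': array([[ 1.03607802e-03, -9.55123210e-01, -2.96206988e-01,
         8.28408068e-02],
       [ 9.99999425e-01,  1.07118418e-03,  4.37685612e-05,
        -4.06839927e-04],
       [ 2.75487871e-04, -2.96206863e-01,  9.55123771e-01,
        -1.45088835e-01],
       [ 0.00000000e+00,  0.00000000e+00,  0.00000000e+00,
         1.00000000e+00]])}
```

View pics/scene0.png

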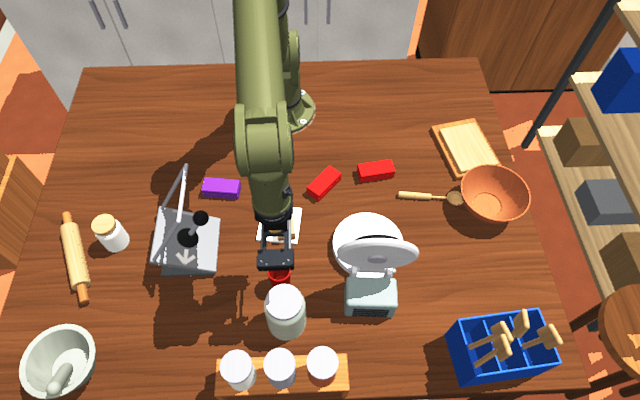

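View pics/side0.png

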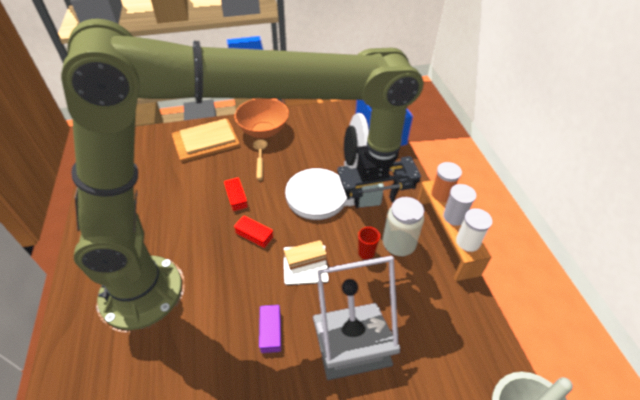

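Scene: the console is at left (knob ~(201,218)), the press at right (plate ~(368,245)), and the arm hides the block. Side: block ~(305,254) on its tile, plate ~(316,193), knob ~(350,287), cup (369,243), canister (403,225).

```bash
cat > h.py <<'E'
import numpy as np, cv2
from scipy.spatial.transform import Rotation as Ro
def ray(c,uv,st=None):
    u=np.array(uv,float); a=(u-[c["cx"],c["cy"]])
    if "R" in c:
        d=np.array([a[0]/c["fx"],a[1]/c["fy"],1]); R=np.array(c["R"]); return -R.T@c["t"], R.T@d/np.linalg.norm(d)
    a/=c["fx"]; th=np.hypot(*a); d=np.array([*(a/max(th,1e-9)*np.sin(th)),np.cos(th)])
    H=np.array(c["hand_eye"]); T=Ro.from_rotvec(st["tool_rot"]).as_matrix()
    return st["position"]+T@H[:3,3], T@(H[:3,:3]@d)
def plane(c,uv,z,st=None):
    o,d=ray(c,uv,st); return o+d*(z-o[2])/d[2]
def tri(*rays):
    A=sum(np.eye(3)-np.outer(d,d) for o,d in rays); b=sum((np.eye(3)-np.outer(d,d))@o for o,d in rays)
    return np.linalg.solve(A,b)
def proj(c,X,st=None):
    if "R" in c:
        p=np.array(c["R"])@X+c["t"]; return np.array([c["fx"]*p[0]/p[2]+c["cx"],c["fy"]*p[1]/p[2]+c["cy"]])
    H=np.array(c["hand_eye"]); T=Ro.from_rotvec(st["tool_rot"]).as_matrix()
    p=H[:3,:3].T@(T.T@(X-st["position"])-H[:3,3]); th=np.arctan2(np.hypot(p[0],p[1]),p[2]); k=c["fx"]*th/np.hypot(p[0],p[1])
    return np.array([c["cx"]+k*p[0],c["cy"]+k*p[1]])
def blobs(m,amin=60):
    n,l,s,ce=cv2.connectedComponentsWithStats(m.astype(np.uint8)); 
    return [(s[i].tolist(),ce[i].round(1).tolist(),l==i) for i in range(1,n) if s[i,4]>=amin]
E
python3 - <<'E'
from h import *; import pickle
d=pickle.load(open("d0.pkl","rb")); S,C=d["side"],d["scene"]
for n,c in (("side",S),("scene",C)):
    hsv=cv2.cvtColor(c["image"],cv2.COLOR_RGB2HSV)
    print(n,"white",[(b[0],b[1]) for b in blobs((hsv[...,1]<45)&(hsv[...,2]>195),150)])
    print(n,"black",[(b[0],b[1]) for b in blobs(hsv[...,2]<55,80)])
    print(n,"wood",[(b[0],b[1]) for b in blobs((hsv[...,0]>12)&(hsv[...,0]<26)&(hsv[...,1]>70)&(hsv[...,2]>190),80)])
    pickle
k=tri(ray(S,(350,287)),ray(C,(201,218))); print("knob",k)
print("block",plane(S,(305,252),.046))
print("plate S",plane(S,(316,193),.035))
print("cup",plane(S,(369,231),.09)); print("can side",plane(S,(405,208),.16),"scene",plane(C,(285,300),.16))
print("tile corners",[plane(S,p,.01).round(3) for p in((284,250),(287,282),(327,278))])
print("spoon",plane(C,(400,195),.0),plane(C,(460,199),.0))
print("arrow head",plane(C,(186,262),.07),"tail",plane(C,(185,247),.07))
print("hoop ends",plane(S,(320,270),.296),plane(S,(393,260),.296))
E
```

```text
side white [([2, 0, 64, 108, 2397], [37.7, 44.3]), ([45, 0, 22, 30, 364], [56.3, 10.4]), ([285, 0, 355, 376, 55408], [530.1, 115.2]), ([144, 24, 128, 26, 1520], [219.0, 35.6]), ([350, 113, 18, 33, 357], [360.4, 127.7]), ([438, 162, 23, 17, 307], [449.0, 170.3]), ([285, 168, 62, 47, 2240], [315.1, 191.4]), ([451, 184, 25, 19, 364], [462.8, 193.2]), ([388, 197, 36, 32, 740], [404.9, 210.9]), ([457, 209, 35, 42, 800], [472.6, 227.3]), ([284, 256, 109, 28, 987], [318.4, 270.8]), ([356, 304, 24, 16, 256], [366.4, 311.2]), ([327, 309, 22, 20, 286], [336.8, 318.2]), ([331, 343, 66, 19, 372], [365.1, 351.1]), ([492, 372, 79, 28, 762], [533.8, 385.0])]
side black [([73, 63, 56, 43, 1710], [100.7, 84.1]), ([197, 73, 6, 29, 108], [199.4, 88.4]), ([388, 78, 31, 28, 532], [402.6, 91.5]), ([345, 128, 74, 61, 1436], [372.4, 163.3]), ([95, 168, 42, 28, 301], [118.2, 187.7]), ([346, 188, 16, 20, 131], [354.2, 195.0]), ([83, 250, 44, 22, 721], [104.5, 260.5]), ([120, 267, 40, 34, 139], [146.8, 287.0]), ([343, 280, 14, 15, 173], [349.5, 286.9]), ([342, 320, 23, 16, 270], [353.3, 328.3])]
side wood [([1
[... 2824 characters left out ...]
([621, 356, 19, 18, 163], [632.5, 363.2]), ([590, 388, 22, 12, 134], [600.4, 394.2])]
knob [ 0.53321328 -0.2000763   0.17190702]
block [0.46305178 0.00132777 0.046     ]
plate S [0.54257353 0.22507758 0.035     ]
cup [0.64891475 0.00426194 0.09      ]
can side [0.74685974 0.01034132 0.16      ] scene [0.75493048 0.01204113 0.16      ]
tile corners [array([0.408, 0.045, 0.01 ]), array([ 0.399, -0.062,  0.01 ]), array([ 0.511, -0.073,  0.01 ])]
spoon [0.37292217 0.36156613 0.        ] [0.39458375 0.54425916 0.        ]
arrow head [ 0.60699749 -0.25409404  0.07      ] tail [ 0.56244655 -0.26164928  0.07      ]
hoop ends [ 0.45719678 -0.2154054   0.296     ] [ 0.61273591 -0.22337404  0.296     ]
```

```bash
python3 -m inch '[[[0,-35,0],[0,0,-8]],[[-5,-34,0],[0,0,-8]],[[-10,-33,0],[0,0,-8]],[[-14,-31,0],[0,0,-8]],[[-19,-28,0],[0,0,-8]],[[0,0,0],[0,0,-8]],[[0,0,0],[0,0,-8]],[[0,0,0],[0,0,-8]],[[0,0,0],[0,0,-8.5]],[[0,0,0],[0,0,-8.5]]]' 0; python3 -m inch '[[[0,0,0],[0,0,-8]],[[0,0,0],[0,0,0]],[[0,0,0],[0,0,0]],[[0,0,0],[0,0,0]],[[0,0,0],[0,0,0]],[[0,0,0],[0,0,0]],[[0,0,0],[0,0,0]],[[0,0,0],[0,0,0]],[[0,0,0],[0,0,0]],[[0,0,0],[0,0,0]]]' 0
python3 - <<'E'
from bench import ctrl, optics
import cv2,pickle
d={}
st=ctrl.get_state()
for n in ("wrist","scene"):
    im=optics.get_image(n); d[n]=im; d["st"]=st
    cv2.imwrite(f"pics/{n}1.png",im["image"][:,:,::-1])
pickle.dump(d,open("d1.pkl","wb")); print(st["position"],st["tool_rot"],st["joint_positions"])
E
```

```text
time: 1.15
position: [0.5165, -0.0847, 0.2393]
tool_rot: [-0.237, -3.132, -0.0]
ft_force: [0.3, -0.0, -0.6]
grip_width: 1.001
time: 2.15
position: [0.5168, -0.0848, 0.2396]
tool_rot: [0.028, 3.141, -0.0]
ft_force: [0.0, -0.7, -0.2]
grip_width: 0.996
[ 0.51677661 -0.08476809  0.23959014] [ 2.75721509e-02  3.14137498e+00 -1.03906900e-04] [ 0.20060465  0.05741138 -0.09225795  1.7601147   0.00550911  1.32421101
  1.66039621]
```

View pics/wrist1.png

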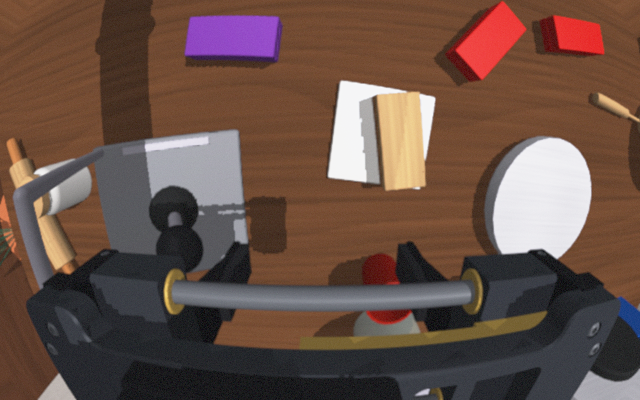

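Wrist view: block's top runs from (376,94)/(420,92) to (384,190)/(425,186) on the white tile. The plate is around (540,200) and the knob at (180,247).

```bash
python3 - <<'E'
from h import *; import pickle
d=pickle.load(open("d1.pkl","rb")); d0=pickle.load(open("d0.pkl","rb")); W,st=d["wrist"],d["st"]
hsv=cv2.cvtColor(W["image"],cv2.COLOR_RGB2HSV)
m=(hsv[...,0]>12)&(hsv[...,0]<26)&(hsv[...,1]>70)&(hsv[...,2]>150)
for s,ce,mm in blobs(m,1500):
    print(s,ce)
    if 370<ce[0]<430:
        c=cv2.findContours(mm.astype(np.uint8),0,1)[0][0][:,0]
        P=np.array([plane(W,p,.046,st)[:2] for p in c],np.float32)
        print(cv2.minAreaRect(P*1000))
print("corners",[plane(W,p,.046,st).round(4)[:2] for p in((376,94),(420,92),(425,186),(384,190))])
m=(hsv[...,1]<45)&(hsv[...,2]>180)
for s,ce,mm in blobs(m,1500):
    print("white",s,ce)
    if ce[0]>490 and ce[1]<300:
        c=max(cv2.findContours(mm.astype(np.uint8),0,1)[0],key=len)[:,0]
        P=np.array([plane(W,p,.035,st)[:2] for p in c],np.float32)*1000; print("plate",cv2.minEnclosingCircle(P),cv2.fitEllipse(P))
C,S=d["scene"],d0["side"]
print("side plate fit",)
hs=cv2.cvtColor(S["image"],cv2.COLOR_RGB2HSV)
for s,ce,mm in blobs((hs[...,1]<45)&(hs[...,2]>195),2000):
    if 300<ce[0]<330:
        c=max(cv2.findContours(mm.astype(np.uint8),0,1)[0],key=len)[:,0]
        P=np.array([plane(S,p,.035)[:2] for p in c],np.float32)*1000; print(cv2.minEnclosingCircle(P),cv2.fitEllipse(P))
print("knob",tri(ray(S,(349.5,286.9)),ray(d0["scene"],(200.3,217.9)),ray(W,(180,247),st)))
print("console edge",plane(W,(240,130),.03,st),plane(W,(246,270),.03,st))
print("pivot boot",tri(ray(S,(353.3,328.3)),ray(C,(187.5,237.5))))
E
```

```text
[377, 91, 49, 100, 3999] [401.3, 140.3]
((463.8988037109375, 5.74018669128418), (110.18994140625, 49.76828384399414), 6.295294761657715)
corners [array([ 0.4123, -0.0243]), array([0.408 , 0.0257]), array([0.5157, 0.0355]), array([ 0.5202, -0.0138])]
white [328, 81, 79, 101, 3225] [351.3, 130.8]
white [493, 138, 98, 120, 9082] [542.5, 198.8]
plate ((546.7685546875, 241.29898071289062), 99.97606658935547) ((540.74462890625, 241.37466430664062), (180.93666076660156, 201.6294708251953), 172.0087890625)
side plate fit
((544.1415405273438, 238.13609313964844), 103.11054992675781) ((542.3831787109375, 237.7583465576172), (193.53607177734375, 203.61495971679688), 171.90133666992188)
knob [ 0.53247236 -0.20068469  0.17228596]
console edge [ 0.44908766 -0.17864172  0.03      ] [ 0.63020667 -0.1875441   0.03      ]
pivot boot [ 0.53333279 -0.25703315  0.07099085]
```

View pics/scene1.png

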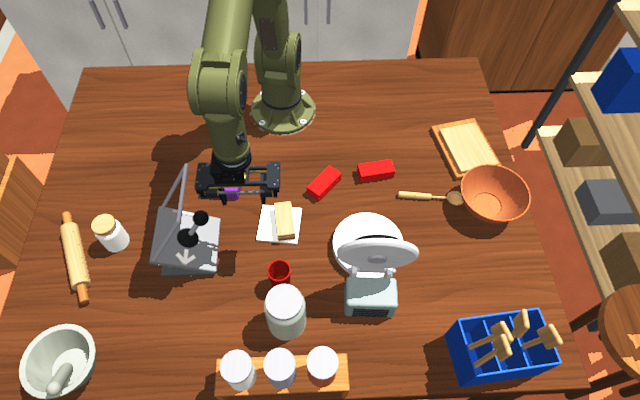

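Scene now shows the block on its tile at (284,220) clear of the arm, and the cup at (279,272), short of the canister. Going above the block and trying a 12° lean towards the robot, for clearance to the top plate later.

```bash
python3 -m inch '[[[11,18,0],[0,0,0]],[[11,18,0],[0,0,0]],[[11,18,0],[0,0,0]],[[11,18,0],[0,0,0]],[[11,18,0],[0,0,0]],[[0,0,0],[0,0,-6.5]],[[0,0,0],[0,-6,0]],[[0,0,0],[0,-6,0]],[[0,0,0],[0,0,0]],[[0,0,0],[0,0,0]]]' 0; python3 - <<'E'
from h import *; from bench import ctrl; import pickle
s=ctrl.get_state(); print(s["joint_positions"].round(2)); R=Ro.from_rotvec(s["tool_rot"]).as_matrix(); print(R.round(3))
print("shift to grasp mm",(R.T@(np.array([.464,.006,.034])-s["position"])*1000).round(1))
C=pickle.load(open("d1.pkl","rb"))["scene"]
print("housing",plane(C,(370,283),.09),"lid mid",plane(C,(377,257),.215))
E
```

```text
time: 3.25
position: [0.4632, 0.0061, 0.2401]
tool_rot: [-0.14, 2.929, 0.014]
ft_force: [1.4, 0.4, 0.7]
grip_width: 0.993
[ 0.13 -0.23 -0.16  2.04 -0.05  1.12  1.65]
[[-0.974 -0.096  0.207]
 [-0.094  0.995  0.019]
 [-0.208 -0.    -0.978]]
shift to grasp mm [ 4.210e+01 -1.000e-01  2.018e+02]
housing [0.69304991 0.2246576  0.09      ] lid mid [0.67946236 0.22886617 0.215     ]
```

```bash
python3 -m inch '[[[4.8,0,23],[0,0,0]],[[4.8,0,23],[0,0,0]],[[4.8,0,23],[0,0,0]],[[4.8,0,23],[0,0,0]],[[4.8,0,23],[0,0,0]],[[4.8,0,23],[0,0,0]],[[4.8,0,23],[0,0,0]],[[4.8,0,23],[0,0,0]],[[3.6,0,17],[0,0,0]],[[0,0,0],[0,0,0]]]' 0; python3 - <<'E'
from h import *; from bench import ctrl
s=ctrl.get_state(); print(s["joint_positions"].round(2)); R=Ro.from_rotvec(s["tool_rot"]).as_matrix(); print(R.round(3))
print("to grasp mm",(R.T@(np.array([.464,.006,.034])-s["position"])*1000).round(1))
E
```

```text
time: 4.25
position: [0.4629, 0.0065, 0.0317]
tool_rot: [-0.141, 2.935, 0.016]
ft_force: [0.4, 0.0, -0.3]
grip_width: 1.005
[ 0.12  0.02 -0.19  2.27 -0.    0.64  1.6 ]
[[-0.975 -0.096  0.201]
 [-0.094  0.995  0.02 ]
 [-0.202  0.001 -0.979]]
to grasp mm [-1.5 -0.7 -2. ]
```

```bash
python3 -m inch '[[[0,0,0],[0,0,0]],[[0,0,0],[0,0,0]],[[0,0,0],[0,0,0]],[[0,0,0],[0,0,0]],[[0,0,0],[0,0,0]],[[0,0,0],[0,0,0]],[[-4,0,-20],[0,0,0]],[[-4,0,-20],[0,0,0]],[[-4,0,-20],[0,0,0]],[[-4,0,-20],[0,0,0]]]' 0.9 20; python3 - <<'E'
from h import *; from bench import ctrl
s=ctrl.get_state(); R=Ro.from_rotvec(s["tool_rot"]).as_matrix()
print("to above plate mm",(R.T@(np.array([.541,.240,.112])-s["position"])*1000).round(1))
E
```

```text
time: 5.25
position: [0.4626, 0.0062, 0.1164]
tool_rot: [-0.141, 2.93, 0.015]
ft_force: [0.6, 0.1, -0.3]
grip_width: 0.572
to above plate mm [-97.4 225.2  25.1]
```

```bash
python3 -m inch '[[[-12,28,2.5],[0,0,0]],[[-12,28,2.5],[0,0,0]],[[-12,28,2.5],[0,0,0]],[[-12,28,2.5],[0,0,0]],[[-12,28,2.5],[0,0,0]],[[-12,28,2.5],[0,0,0]],[[-12,28,2.5],[0,0,0]],[[-12,28,2.5],[0,0,0]],[[0,0,0],[1.1,0,5.4]],[[0,0,0],[1.1,0,5.4]]]'; python3 -m inch '[[[0,0,0],[0,0,0]],[[0,0,0],[0,0,0]],[[0,0,0],[0,0,0]],[[0,0,0],[0,0,0]],[[0,0,0],[0,0,0]],[[0,0,0],[0,0,0]],[[0,0,0],[0,0,0]],[[0,0,0],[0,0,0]],[[0,0,0],[0,0,0]],[[0,0,0],[0,0,0]]]'; python3 - <<'E'
from h import *; from bench import ctrl,optics; import pickle
s=ctrl.get_state(); R=Ro.from_rotvec(s["tool_rot"]).as_matrix(); print(R.round(3))
print("down to place mm",(R.T@(np.array([.541,.240,.060])-s["position"])*1000).round(1))
d={"st":s}
for n in("wrist","side"):
    d[n]=optics.get_image(n)
w=d["wrist"]["image"]; sd=d["side"]["image"][100:300,200:520]
cv2.imwrite("pics/c2.png",np.hstack([cv2.resize(w,(480,300)),sd[:, :].copy() if 0 else cv2.resize(sd,(320,200)) if 0 else cv2.copyMakeBorder(sd,0,100,0,0,0)])[:,:,::-1])
pickle.dump(d,open("d2.pkl","wb"))
E
```

```text
time: 6.25
position: [0.5387, 0.2395, 0.1156]
tool_rot: [0.145, 2.93, -0.013]
ft_force: [-1.1, -0.9, -1.7]
grip_width: 0.575
time: 7.25
position: [0.5392, 0.2385, 0.1162]
tool_rot: [0.141, 2.929, -0.013]
ft_force: [0.8, -0.2, -0.1]
grip_width: 0.572
[[-0.974  0.096  0.207]
 [ 0.094  0.995 -0.018]
 [-0.208  0.002 -0.978]]
down to place mm [10.1  1.6 55.3]
```

View pics/c2.png

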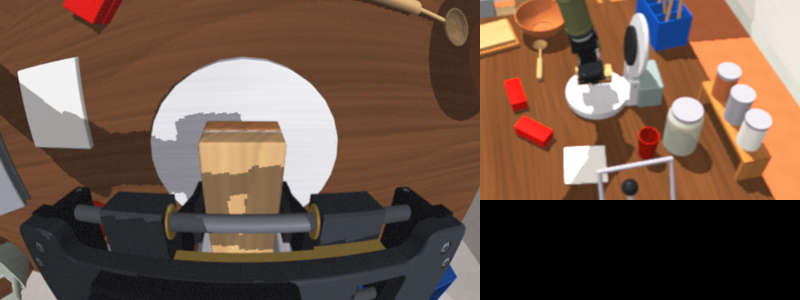

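The wrist view shows the block held flat over the plate, laterally centred (plate centre x≈243, block x≈242). The side crop shows the gripper clear of the top plate. Lowering.

```bash
python3 -m inch '[[[1.1,0.2,7],[0,0,0]],[[1.1,0.2,7],[0,0,0]],[[1.1,0.2,7],[0,0,0]],[[1.1,0.2,7],[0,0,0]],[[1.1,0.2,7],[0,0,0]],[[1.1,0.2,7],[0,0,0]],[[1.1,0.2,7],[0,0,0]],[[0.9,0.2,4.5],[0,0,0]],[[0.6,0,3],[0,0,0]],[[0,0,0],[0,0,0]]]'
```

```text
time: 8.35
position: [0.5421, 0.24, 0.0597]
tool_rot: [0.141, 2.929, -0.013]
ft_force: [-2.7, -0.9, 3.4]
grip_width: 0.574
```

```bash
python3 -m inch '[[[0.2,0,1],[0,0,0]],[[0.2,0,1],[0,0,0]],[[0,0,0],[0,0,0]],[[0,0,0],[0,0,0]],[[0,0,0],[0,0,0]],[[0,0,0],[0,0,0]],[[0,0,0],[0,0,0]],[[0,0,0],[0,0,0]],[[0,0,0],[0,0,0]],[[0,0,0],[0,0,0]]]'
```

```text
time: 9.35
position: [0.5421, 0.24, 0.0596]
tool_rot: [0.142, 2.928, -0.015]
ft_force: [-9.8, -3.7, 17.5]
grip_width: 0.574
```

```bash
python3 -m inch '[[[0,0,-1],[0,0,0]],[[0,0,0],[0,0,0]],[[0,0,0],[0,0,0]],[[0,0,0],[0,0,0]],[[0,0,0],[0,0,0]],[[0,0,0],[0,0,0]],[[0,0,0],[0,0,0]],[[0,0,-15],[0,0,0]],[[0,0,-25],[0,0,0]],[[0,0,-35],[0,0,0]]]' 0; python3 -m inch '[[[0,0,-40],[0,0,0]],[[0,0,-40],[0,0,0]],[[0,0,-40],[0,0,0]],[[0,0,0],[0,0,0]],[[0,0,0],[0,0,0]],[[0,0,0],[0,0,0]],[[0,0,0],[0,0,0]],[[0,0,0],[0,0,0]],[[0,0,0],[0,0,0]],[[0,0,0],[0,0,0]]]' 0; python3 - <<'E'
from h import *; from bench import ctrl,optics; import pickle
s=ctrl.get_state(); w=optics.get_image("wrist"); print(s["position"])
cv2.imwrite("pics/w3.png",w["image"][:,:,::-1]); pickle.dump((s,w),open("d3.pkl","wb"))
hsv=cv2.cvtColor(w["image"],cv2.COLOR_RGB2HSV)
E
```

```text
time: 10.35
position: [0.5252, 0.2409, 0.1315]
tool_rot: [0.141, 2.932, -0.014]
ft_force: [0.7, -0.1, 0.2]
grip_width: 0.999
time: 11.35
position: [0.5015, 0.2435, 0.2481]
tool_rot: [0.141, 2.93, -0.013]
ft_force: [0.1, -1.1, -0.8]
grip_width: 0.999
[0.50145751 0.24345962 0.24814614]
```

View pics/w3.png

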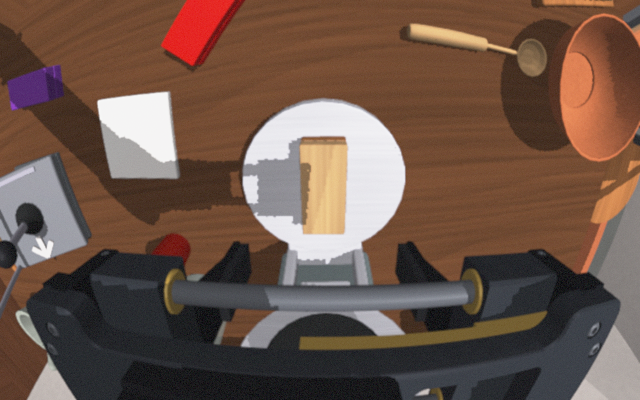

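The block lies flat near the plate's middle, at (324,186) with the plate at (324,178). Checking this in mm and working out the way to the stick.

```bash
cat > goal.py <<'E'
from h import *
yaw=np.deg2rad(-93); cx=np.array([np.cos(yaw),np.sin(yaw),0]); cy=np.array([-np.sin(yaw),np.cos(yaw),0])
a=np.deg2rad(27); z=np.sin(a)*cx-np.array([0,0,np.cos(a)]); G=np.stack([np.cross(cy,z),cy,z],1)
ball=np.array([.534,-.202,.175])
def delta(p,s):
    R=Ro.from_rotvec(s["tool_rot"]).as_matrix()
    return (R.T@(p-s["position"])*1000).round(1), np.degrees(Ro.from_matrix(R.T@G).as_rotvec()).round(2)
E
python3 - <<'E'
from goal import *; import pickle
s,w=pickle.load(open("d3.pkl","rb"))
hsv=cv2.cvtColor(w["image"],cv2.COLOR_RGB2HSV)
print("block",np.mean([plane(w,p,.071,s) for p in((302,143),(346,143),(344,234),(303,234))],0))
P=np.array([plane(w,p,.035,s)[:2]*1000 for p in((324,98),(243,178),(405,178),(265,125),(385,125),(262,230),(388,230))],np.float32);print(cv2.minEnclosingCircle(P))
print("axis",G.round(3)); pre=ball-.13*z
print(pre,delta(pre,s),s["joint_positions"].round(2))
E
```

```text
block [0.54030807 0.24209774 0.071     ]
((549.9807739257812, 243.40574645996094), 105.56719970703125)
axis [[ 0.047  0.999 -0.024]
 [ 0.89  -0.052 -0.453]
 [-0.454  0.    -0.891]]
[ 0.5370888  -0.14306212  0.29083085] (array([ -80. , -381.2,  -27.2]), array([ 29.28, -12.06,  82.66])) [-0.17  0.01 -0.42  1.81  0.15  1.16  0.85]
```

```bash
python3 -m inch '[[[-8,-35,-4],[0,0,0]],[[-8,-35,-4],[0,0,0]],[[-8,-35,-4],[0,0,0]],[[-8,-35,-4],[0,0,0]],[[-8,-35,-4],[0,0,0]],[[-8,-35,-4],[0,0,0]],[[-8,-35,-4],[0,0,0]],[[-8,-35,-4],[0,0,0]],[[0,0,0],[2.4,-1,6.9]],[[0,0,0],[2.4,-1,6.9]]]' 0; python3 -m inch '[[[0,0,0],[2.4,-1,6.9]],[[0,0,0],[2.4,-1,6.9]],[[0,0,0],[2.4,-1,6.9]],[[0,0,0],[2.4,-1,6.9]],[[0,0,0],[2.4,-1,6.9]],[[0,0,0],[2.4,-1,6.9]],[[0,0,0],[2.4,-1,6.9]],[[0,0,0],[2.4,-1,6.9]],[[0,0,0],[2.4,-1,6.9]],[[0,0,0],[2.4,-1,6.9]]]' 0;  python3 - <<'E'
from goal import *; from bench import ctrl
s=ctrl.get_state(); print(s["joint_positions"].round(2),delta(ball-.13*z,s))
E
```

```text
time: 12.4
position: [0.5304, -0.0428, 0.2931]
tool_rot: [0.514, 2.854, -0.101]
ft_force: [0.1, 1.4, -0.9]
grip_width: 0.998
time: 13.4
position: [0.5304, -0.0402, 0.2928]
tool_rot: [2.021, 1.907, -0.472]
ft_force: [-0.2, -1.0, -0.3]
grip_width: 0.999
[ 0.02  0.12 -0.31  1.67  0.47  1.53 -0.41] (array([-90.5,  12.5,  47.7]), array([ 0.24, -0.33, -0.39]))
```

```bash
python3 -m inch '[[[-15,2,8],[0,0,0]],[[-15,2,8],[0,0,0]],[[-15,2,8],[0,0,0]],[[-15,2,8],[0,0,0]],[[-15,2,8],[0,0,0]],[[-15,2,8],[0,0,0]],[[0,0,0],[0,0,0]],[[0,0,0],[0,0,0]],[[0,0,0],[0,0,0]],[[0,0,0],[0,0,0]]]' 0; python3 - <<'E'
from goal import *; from bench import ctrl,optics; import pickle
s=ctrl.get_state(); d={n:optics.get_image(n) for n in("wrist","side")}; d["st"]=s; pickle.dump(d,open("d4.pkl","wb"))
print(s["joint_positions"].round(2),delta(ball,s))
print("proj",proj(d["wrist"],ball,s),proj(d["side"],ball))
cv2.imwrite("pics/c4.png",np.hstack([d["wrist"]["image"][:,:480],cv2.resize(d["side"]["image"][180:380,280:440],(320,400))])[:,:,::-1])
E
```

```text
time: 14.4
position: [0.5373, -0.1418, 0.2903]
tool_rot: [2.015, 1.914, -0.47]
ft_force: [-0.2, 0.6, 0.5]
grip_width: 0.998
[ 0.13  0.1  -0.22  1.69  0.49  1.44 -0.23] (array([ -2.2,  -1. , 130.1]), array([ 0.37, -0.4 , -0.03]))
proj [322.18173568 206.85971939] [350.63720108 286.99951142]
```

View pics/c4.png

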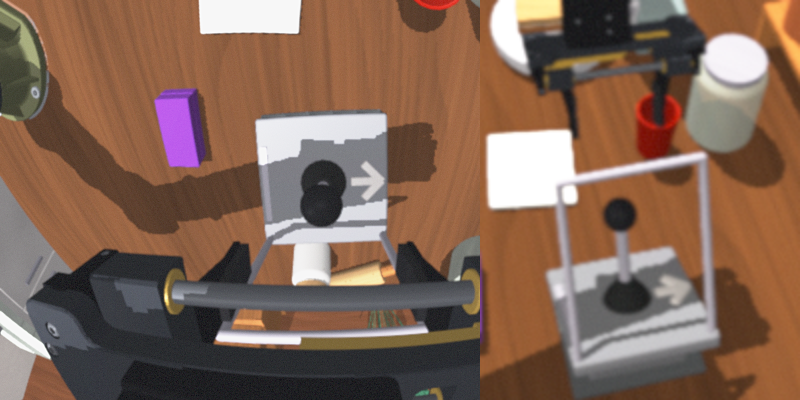

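The knob is at (322,207) in the wrist view, exactly where projected. The console face stands square to the jaws and the hoop is on the far side from the camera, so I advance along the stick's line.

```bash
python3 -m inch '[[[-0.2,0,16],[0,0,0]],[[-0.2,0,16],[0,0,0]],[[-0.2,0,16],[0,0,0]],[[-0.2,0,16],[0,0,0]],[[-0.2,0,16],[0,0,0]],[[-0.2,0,16],[0,0,0]],[[-0.2,0,16],[0,0,0]],[[-0.2,-1,16],[0,0,0]],[[0,0,2],[0,0,0]],[[0,0,0],[0,0,0]]]' 0; python3 - <<'E'
from goal import *; from bench import ctrl
s=ctrl.get_state(); print(s["joint_positions"].round(2),delta(ball,s))
E
```

```text
time: 15.5
position: [0.5336, -0.2024, 0.1747]
tool_rot: [2.017, 1.913, -0.472]
ft_force: [0.7, 0.6, 0.6]
grip_width: 0.999
[ 0.19  0.18 -0.17  1.84  0.54  1.19 -0.25] (array([ 0.2,  0.4, -0.4]), array([ 0.29, -0.38, -0.1 ]))
```

```bash
python3 -m inch '[[[0,0,0],[0,0,0]],[[0,0,0],[0,0,0]],[[0,0,0],[0,0,0]],[[0,0,0],[0,0,0]],[[0,0,0],[0,0,0]],[[0,0,0],[0,0,0]],[[0,0,0],[0,0,0]],[[0,0,0],[0,0,0]],[[0,0,0],[0,0,0]],[[0,0,0],[0,0,0]]]' 0.9 40; python3 -m inch '[[[0,6,0.15],[2.9,0,0]],[[0,6,0.15],[2.9,0,0]],[[0,6,0.15],[2.9,0,0]],[[0,6,0.15],[2.9,0,0]],[[0,6,0.15],[2.9,0,0]],[[0,0,0],[0,0,0]],[[0,0,0],[0,0,0]],[[0,0,0],[0,0,0]],[[0,0,0],[0,0,0]],[[0,0,0],[0,0,0]]]';  python3 - <<'E'
from goal import *; from bench import ctrl
s=ctrl.get_state(); print(s["joint_positions"].round(2),s["torque"].round(2),delta(ball,s))
E
```

```text
time: 16.5
position: [0.5335, -0.2026, 0.1749]
tool_rot: [2.017, 1.912, -0.471]
ft_force: [-1.4, -0.1, 0.1]
grip_width: 0.44
time: 17.5
position: [0.5631, -0.2057, 0.1721]
tool_rot: [2.169, 1.935, -0.746]
ft_force: [-1.4, 2.2, 4.9]
grip_width: 0.439
[ 0.17  0.42 -0.15  1.56  0.5   1.48 -0.22] [ 0.63  0.21 -0.34] (array([  0.5, -29.3,   3.7]), array([-14.16,  -0.39,  -0.09]))
```

```bash
python3 -m inch '[[[0,6.1,0.15],[2.9,0,0]],[[0,6.1,0.15],[2.9,0,0]],[[0,6.1,0.15],[2.9,0,0]],[[0,6.1,0.15],[2.9,0,0]],[[0,6.1,0.1],[2.8,0,0]],[[0,0,0],[0,0,0]],[[0,0,0],[0,0,0]],[[0,0,0],[0,0,0]],[[0,0,0],[0,0,0]],[[0,0,0],[0,0,0]]]';  python3 - <<'E'
from goal import *; from bench import ctrl,optics; import pickle
s=ctrl.get_state(); print(s["torque"].round(2),delta(ball,s))
d={n:optics.get_image(n) for n in("side","scene")};d["st"]=s; pickle.dump(d,open("d5.pkl","wb"))
p=ball+.12*z; print("tilt est",np.degrees(np.arctan2((s["position"]-p)@cy,-(s["position"]-p)@z)),np.linalg.norm(s["position"]-p))
cv2.imwrite("pics/c5.png",np.hstack([cv2.resize(d["side"]["image"][100:380,220:480],(371,400)),cv2.resize(d["scene"]["image"][150:350,130:430],(420,280))[:, :] if 0 else cv2.copyMakeBorder(cv2.resize(d["scene"]["image"][150:350,130:430],(420,280)),0,120,0,0,0)])[:,:,::-1])
E
```

```text
time: 18.5
position: [0.5905, -0.2119, 0.163]
tool_rot: [-2.244, -1.881, 1.015]
ft_force: [-2.8, 3.9, 7.5]
grip_width: 0.444
[ 0.45  0.6  -0.69] (array([  0.7, -56.6,  15.2]), array([-28.68,  -0.39,  -0.05]))
tilt est 28.20577076127159 0.12044599335509884
```

View pics/c5.png

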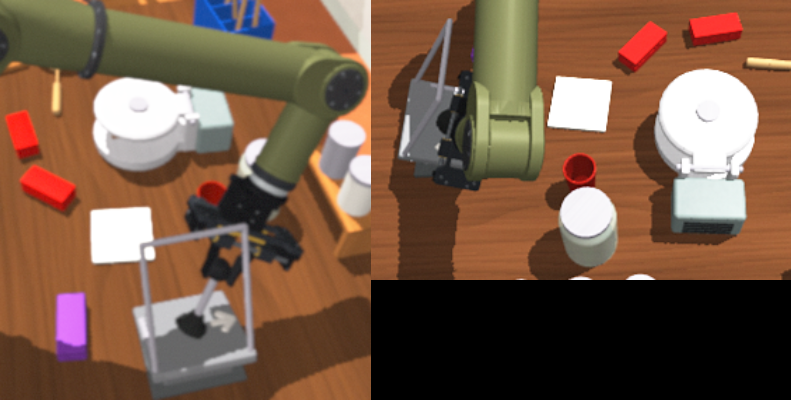

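The top plate is down over the block, but the force at the stick (~6 N) is only the spring, so the press isn't bearing yet. Pushing a little further.

```bash
python3 -m inch '[[[0,1,0],[0.4,0,0]],[[0,1,0],[0.4,0,0]],[[0,1,0],[0.4,0,0]],[[0,0,0],[0,0,0]],[[0,0,0],[0,0,0]],[[0,0,0],[0,0,0]],[[0,0,0],[0,0,0]],[[0,0,0],[0,0,0]],[[0,0,0],[0,0,0]],[[0,0,0],[0,0,0]]]';  python3 - <<'E'
from goal import *; from bench import ctrl
s=ctrl.get_state(); R=Ro.from_rotvec(s["tool_rot"]).as_matrix()
p=ball+.12*z; print("tilt est",np.degrees(np.arctan2((s["position"]-p)@cy,-(s["position"]-p)@z)),"F tool",R.T@s["ft_force"])
E
```

```text
time: 19.6
position: [0.5927, -0.2126, 0.162]
tool_rot: [-2.232, -1.861, 1.03]
ft_force: [-5.5, 4.3, 8.7]
grip_width: 0.442
tilt est 29.403153117347472 F tool [-0.34854378 -9.7511644  -5.48378977]
```

```bash
python3 -m inch '[[[0,1,0],[0.2,0,0]],[[0,1,0],[0.2,0,0]],[[0,1,0],[0.2,0,0]],[[0,0,0],[0,0,0]],[[0,0,0],[0,0,0]],[[0,0,0],[0,0,0]],[[0,0,0],[0,0,0]],[[0,0,0],[0,0,0]],[[0,0,0],[0,0,0]],[[0,0,0],[0,0,0]]]';  python3 - <<'E'
from goal import *; from bench import ctrl,optics
s=ctrl.get_state(); R=Ro.from_rotvec(s["tool_rot"]).as_matrix()
p=ball+.12*z; print("tilt est",np.degrees(np.arctan2((s["position"]-p)@cy,-(s["position"]-p)@z)),"F tool",R.T@s["ft_force"])
c=optics.get_image("scene"); cv2.imwrite("pics/c6.png",cv2.resize(c["image"][190:330,310:450],(560,560))[:,:,::-1])
E
```

```text
time: 20.6
position: [0.5942, -0.2132, 0.1613]
tool_rot: [-2.225, -1.848, 1.04]
ft_force: [-6.3, 5.1, 10.8]
grip_width: 0.438
tilt est 30.227702004919752 F tool [ -0.56488944 -11.68992768  -6.75529499]
```

```bash
python3 -m inch '[[[0,1,0],[0.1,0,0]],[[0,1,0],[0.1,0,0]],[[0,1,0],[0.1,0,0]],[[0,1,0],[0.1,0,0]],[[0,1,0],[0,0,0]],[[0,0,0],[0,0,0]],[[0,0,0],[0,0,0]],[[0,0,0],[0,0,0]],[[0,0,0],[0,0,0]],[[0,0,0],[0,0,0]]]' - 60;  python3 - <<'E'
from goal import *; from bench import ctrl,optics
s=ctrl.get_state(); R=Ro.from_rotvec(s["tool_rot"]).as_matrix()
p=ball+.12*z; print("tilt est",np.degrees(np.arctan2((s["position"]-p)@cy,-(s["position"]-p)@z)),"F tool",R.T@s["ft_force"])
d={n:optics.get_image(n) for n in("side","wrist")}
cv2.imwrite("pics/c6.png",np.hstack([cv2.resize(d["side"]["image"][130:240,260:380],(436,400)),cv2.resize(d["side"]["image"][240:350,300:400],(364,400))])[:,:,::-1])
E
```

```text
time: 21.65
position: [0.5961, -0.2139, 0.1604]
tool_rot: [-2.217, -1.836, 1.05]
ft_force: [-14.3, 8.5, 15.9]
grip_width: 0.433
tilt est 31.28158252413648 F tool [ -0.18519193 -21.75323648  -7.38022348]
```

View pics/c6.png

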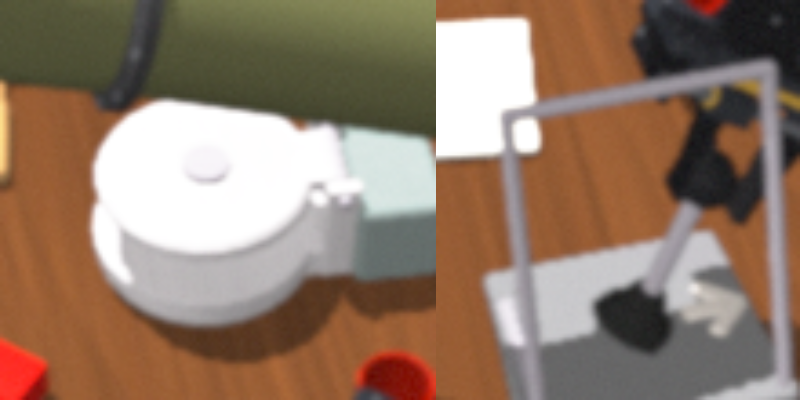

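The top plate lies level over the block with the stick fully over. The 22 N at the stick is more than spring and press together, so it is on the stop. Holding 3 s.

```bash
for i in 1 2 3; do python3 -m inch '[[[0,0,0],[0,0,0]],[[0,0,0],[0,0,0]],[[0,0,0],[0,0,0]],[[0,0,0],[0,0,0]],[[0,0,0],[0,0,0]],[[0,0,0],[0,0,0]],[[0,0,0],[0,0,0]],[[0,0,0],[0,0,0]],[[0,0,0],[0,0,0]],[[0,0,0],[0,0,0]]]'; done
```

```text
time: 22.75
position: [0.5961, -0.2139, 0.1604]
tool_rot: [-2.217, -1.836, 1.05]
ft_force: [-14.1, 8.1, 15.4]
grip_width: 0.431
time: 23.75
position: [0.5961, -0.2139, 0.1604]
tool_rot: [-2.217, -1.836, 1.05]
ft_force: [-14.4, 7.7, 15.4]
grip_width: 0.436
time: 24.75
position: [0.596, -0.2139, 0.1604]
tool_rot: [-2.217, -1.836, 1.05]
ft_force: [-14.5, 8.1, 15.9]
grip_width: 0.431
```

```bash
for i in 1 2; do python3 -m inch '[[[0,-3.3,0.05],[-1.55,0,0]],[[0,-3.3,0.05],[-1.55,0,0]],[[0,-3.3,0.05],[-1.55,0,0]],[[0,-3.3,0.05],[-1.55,0,0]],[[0,-3.3,0.05],[-1.55,0,0]],[[0,-3.3,0.05],[-1.55,0,0]],[[0,-3.3,0.05],[-1.55,0,0]],[[0,-3.3,0.05],[-1.55,0,0]],[[0,-3.3,0.05],[-1.55,0,0]],[[0,-3.3,0.05],[-1.55,0,0]]]'; done;  python3 - <<'E'
from goal import *; from bench import ctrl
s=ctrl.get_state(); R=Ro.from_rotvec(s["tool_rot"]).as_matrix(); print(delta(ball,s),"F tool",R.T@s["ft_force"])
E
```

```text
time: 25.75
position: [0.568, -0.2062, 0.1706]
tool_rot: [2.182, 1.937, -0.774]
ft_force: [-8.4, 9.2, 15.8]
grip_width: 0.435
time: 26.75
position: [0.5363, -0.2025, 0.1744]
tool_rot: [2.02, 1.912, -0.475]
ft_force: [-10.2, 11.6, 18.6]
grip_width: 0.432
(array([ 0.1, -2.3, -0.7]), array([ 0.08, -0.38, -0.15])) F tool [  1.49003847 -10.77798251 -21.57402954]
```

```bash
python3 -m inch '[[[0,-1.2,-0.8],[0,0,0]],[[0,-1.2,-0.8],[0,0,0]],[[0,0,0],[0,0,0]],[[0,0,0],[0,0,0]],[[0,0,0],[0,0,0]],[[0,0,0],[0,0,0]],[[0,0,0],[0,0,0]],[[0,0,0],[0,0,0]],[[0,0,0],[0,0,0]],[[0,0,0],[0,0,0]]]'; python3 -m inch '[[[0,0,0],[0,0,0]],[[0,0,0],[0,0,0]],[[0,0,0],[0,0,0]],[[0,0,0],[0,0,0]],[[0,0,0],[0,0,0]],[[0,0,0],[0,0,0]],[[0,0,0],[0,0,0]],[[0,0,0],[0,0,0]],[[0,0,-10],[0,0,0]],[[0,0,-20],[0,0,0]]]' 0; python3 -m inch '[[[0,0,-25],[0,0,0]],[[0,0,-25],[0,0,0]],[[0,0,-25],[0,0,0]],[[0,0,-25],[0,0,0]],[[0,0,-25],[0,0,0]],[[0,0,0],[0,0,0]],[[0,0,0],[0,0,0]],[[0,0,0],[0,0,0]],[[0,0,0],[0,0,0]],[[0,0,0],[0,0,0]]]' 0;  python3 - <<'E'
from goal import *; from bench import ctrl,optics
d={n:optics.get_image(n) for n in("side","scene")}
cv2.imwrite("pics/c7.png",np.hstack([cv2.resize(d["side"]["image"][110:390,240:440],(286,400)),cv2.resize(d["scene"]["image"][150:350,130:430],(510,340)) if 0 else cv2.copyMakeBorder(cv2.resize(d["scene"]["image"][150:350,130:430],(510,340)),0,60,0,0,0)])[:,:,::-1])
E
```

```text
time: 27.75
position: [0.535, -0.2026, 0.1747]
tool_rot: [2.019, 1.912, -0.474]
ft_force: [-5.7, 6.6, 10.4]
grip_width: 0.432
time: 28.75
position: [0.5353, -0.1903, 0.1998]
tool_rot: [2.02, 1.913, -0.476]
ft_force: [0.8, 0.0, -0.0]
grip_width: 0.996
time: 29.75
position: [0.5384, -0.1346, 0.3112]
tool_rot: [2.019, 1.912, -0.475]
ft_force: [0.3, -0.7, -0.2]
grip_width: 0.999
```

View pics/c7.png

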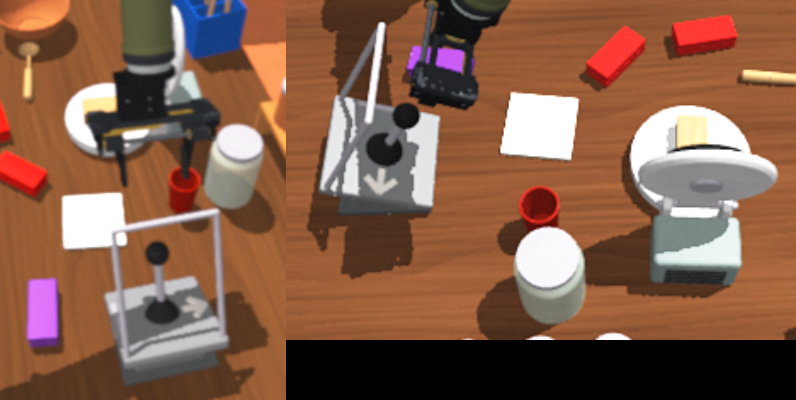

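The press is open, the stick is centred at rest, and the block is on the plate. The cup, canister and spoon stand as before. Quick numeric check, then hand in.

```bash
python3 - <<'E'
from h import *; from bench import ctrl,optics,close_job; import pickle
c=optics.get_image("scene"); p=plane(c,(368.8,218.2),.071); print("block near end",p.round(3),"expected .486 .247")
S=optics.get_image("side"); hs=cv2.cvtColor(S["image"],cv2.COLOR_RGB2HSV)
b=[x[:2] for x in blobs(hs[...,2]<55,80) if 335<x[1][0]<365 and 275<x[1][1]<300]; print("knob px",b,"was 349.5,286.9")
if np.linalg.norm(p[:2]-[.486,.247])<.015: close_job(); print("handed in")
E
```

```text
block near end [0.492 0.245 0.071] expected .486 .247
knob px [([343, 280, 14, 15, 172], [349.5, 287.0])] was 349.5,286.9
the job is handed in; nothing more can be done
handed in
```

I laid the block flat on the press's lower plate, closed the press on it with the joystick, held it, and let the press open again. The job is handed in; it gives no verdict. The run took about 30 s of the 64 s allowed.

- **Placing:** a wrist picture just after release put the block's centre about 8 mm from the plate's centre, lying flat. The gripper stayed clear of the top plate.
- **Pressing:** I gripped the knob and tilted the stick to its stop, with about 22 N at the tool. I held it there for 3 s. The top plate looked level on the block. The first push fell short, reading only about 6 N (the spring alone), so I pushed a little further before starting the hold.
- **Last checks:**
  - The knob was back at its starting pixel in the side view (349.5, 287.0, against 349.5, 286.9).
  - The top plate stood open in the last pictures, and the cup, canister and spoon looked unmoved there.
  - The block's near end was about 6 mm from where I expected it. That is within reading error, and it would bring the block nearer the centre.
- **Not measured:** I had no reading of the pad's force on the block. I inferred it from the stick being on its stop and the plate being level.

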